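Stack two data loggers from modules on their docks

TASK

Build the two data loggers on their docks. On the white dock stack the red battery module at the bottom, the green controller on it, and the white display module with the dark screen on top; on the black dock stack the blue battery module and then the yellow radio module on it. Set every module down gently (do not drop it), centred and squarely lined up with the dock and the module beneath, and leave the multimeter, the solder spool and the cleaner can where they are.

Things in the scene. Friction and masses are not known exactly. Their poses are not given: they have to be found in the camera images.
- red_battery: Red battery module with two steel cells in a black recess on top. It is a block 70 mm long (its x) by 50 mm wide (its y) by 30 mm high (z); origin at the centre of its underside. Loose, upright, about 90 to 180 g; sides plain and vertical; flat underside; on top a 4 mm wide flat rim at full height around a panel sunk 3 mm, and the next module rests on that rim. Same either way round (half turn about z).
- blue_battery: Blue battery module with two steel cells in a black recess on top. It is a block 70 mm long (its x) by 50 mm wide (its y) by 30 mm high (z); origin at the centre of its underside. Loose, upright, about 90 to 180 g; sides plain and vertical; flat underside; on top a 4 mm wide flat rim at full height around a panel sunk 3 mm, and the next module rests on that rim. Same either way round (half turn about z).
- controller: Green controller module with black chips and a brass strip on top. It is a block 70 mm long (its x) by 50 mm wide (its y) by 30 mm high (z); origin at the centre of its underside. Loose, upright, about 90 to 180 g; sides plain and vertical; flat underside; on top a 4 mm wide flat rim at full height around a panel sunk 3 mm, and the next module rests on that rim. Same either way round (half turn about z).
- display: White display module with a dark screen with cyan lines on top and two small grey buttons. It is a block 70 mm long (its x) by 50 mm wide (its y) by 30 mm high (z); origin at the centre of its underside. Loose, upright, about 90 to 180 g; sides plain and vertical; flat underside; on top a 4 mm wide flat rim at full height around a panel sunk 3 mm, and the next module rests on that rim. Same either way round (half turn about z).
- radio: Yellow radio module with an aluminium shield and a round brass socket on top. It is a block 70 mm long (its x) by 50 mm wide (its y) by 30 mm high (z); origin at the centre of its underside. Loose, upright, about 90 to 180 g; sides plain and vertical; flat underside; on top a 4 mm wide flat rim at full height around a panel sunk 3 mm, and the next module rests on that rim. Same either way round (half turn about z).
- white_dock: White dock, a fixed flat plate 110 mm (its x) by 90 mm (its y) by 12 mm high with a grey 74 x 54 mm pad in the middle that marks where a module stands, long side along x; a small green light bar at the -x edge. Origin at the centre of its underside, so a module stands on it 12 mm above the origin. No rims or pins.
- black_dock: Black dock, a fixed flat plate 110 mm (its x) by 90 mm (its y) by 12 mm high with a grey 74 x 54 mm pad in the middle that marks where a module stands, long side along x; a small green light bar at the -x edge. Origin at the centre of its underside, so a module stands on it 12 mm above the origin. No rims or pins.
- multimeter: Bystander: orange multimeter lying on its back, 150 (x) by 78 (y) by 38 mm, knob to 46 mm; origin at the centre of its underside. Leave it alone.
- spool: Bystander: solder spool (black flanges, silvery winding) standing upright, 60 mm across and 50 mm high; origin at the centre of its underside. Leave it alone.
- cleaner: Bystander: white cleaner can with a green band and cap standing upright, 56 mm across and 120 mm high; origin at the centre of its underside. Leave it alone.

How it is judged:
At the end, for the whole second after the job is handed in: Both towers stand in the stated order: bottom modules within 12 mm of the dock centre, upper ones within 10 mm of the one beneath, heights within 4 mm, level within 0.06 rad, long sides along the dock within 0.2 rad either way round, at rest; bystanders within 30 mm of their start (horizontal distance between red_battery and white_dock below 0.012 m and angle between the x axis of each of red_battery, controller, display and the x axis of white_dock, either way round below 0.2 rad and z of red_battery in the frame of white_dock between 0.008 and 0.016 m and angle between each of red_battery, controller, display, blue_battery, radio's own z axis and vertical below 0.06 rad and linear speed of each of red_battery, controller, display, blue_battery, radio below 0.02 m/s and angular speed of each of red_battery, controller, display, blue_battery, radio below 0.2 rad/s and horizontal distance between controller and red_battery below 0.01 m and z of controller in the frame of white_dock between 0.038 and 0.046 m and horizontal distance between display and controller below 0.01 m and z of display in the frame of white_dock between 0.068 and 0.076 m and horizontal distance between blue_battery and black_dock below 0.012 m and angle between the x axis of each of blue_battery, radio and the x axis of black_dock, either way round below 0.2 rad and z of blue_battery in the frame of black_dock between 0.008 and 0.016 m and horizontal distance between radio and blue_battery below 0.01 m and z of radio in the frame of black_dock between 0.038 and 0.046 m and distance of each of multimeter, spool, cleaner from where it was at the start of the episode below 0.03 m); the robot touches nothing.
It fails at once if a module is dropped or thrown (over 0.7 m/s while not held by the fingers) ((linear speed of red_battery above 0.7 m/s and contact force between the fingers and red_battery below 0.05 N) or (linear speed of controller above 0.7 m/s and contact force between the fingers and controller below 0.05 N) or (linear speed of display above 0.7 m/s and contact force between the fingers and display below 0.05 N) or (linear speed of blue_battery above 0.7 m/s and contact force between the fingers and blue_battery below 0.05 N) or (linear speed of radio above 0.7 m/s and contact force between the fingers and radio below 0.05 N)).
It fails at once if the multimeter, the spool or the cleaner can is moved by more than 30 mm (distance of any of multimeter, spool, cleaner from where it was at the start of the episode above 0.03 m).
It also fails if it takes over 136 s, if anything falls off the work surface, if the arm or the gripper's body presses on something with over 40 N, if the wrist force passes 120 N, or if a joint passes its speed limit or range.

ROBOT

A 6-joint arm with a two-finger parallel gripper is mounted at the origin on the work surface. World frame = base frame: x ahead of the robot, y to its left, z up, the work surface at z = 0. Lengths are in m, angles in rad, forces in N, time in s.
With the tool pointing down it reaches from about 0.3 to 0.875 m from the base axis. Payload 4.2 kg.
Tool frame: the origin (TCP) lies between the finger pads; the fingertips stand 25 mm ahead of it and the grasp point (between the pads) lies 6 mm ahead of it (robot.tip_extent is the distance from the TCP to the fingertips, in m); z points along the fingers, y is the line along which they close (so a half turn about z gives the same grasp; the last joint's range is limited). The gripper opens to 85 mm and grips with 20 to 120 N. Pads are 22 mm wide; open, the fingers measure 114 mm over their backs; the gripper's body (76 mm by 85 mm) begins 54 mm behind the grasp point. The pads swing forward as they close: fully open they stand 13 mm farther back than shut.
Start: joints at [1.302, 0.32, 1.565, -0, 1.257, -0.02], TCP at [0.142, 0.557, 0.256] pointing down, gripper open.
Joint ranges: [-3.11, 3.11], [-0.84, 2.01], [0.21, 2.61], [-1.34, 4.49], [0.05, 2.63], [-2.56, 2.56]. Speed limits (rad/s): [2.57, 2.57, 3.14, 3.14, 3.14, 3.14].

INTERFACE

Orientations are given as [roll, pitch, yaw] about the fixed x, y, z axes, in that order (R = Rz(yaw) Ry(pitch) Rx(roll)).
In Python, from station import robot gives the robot as it stands.
- The arm moves only by the tool send_rows, never from a script. Its argument "plan" is a list of rows, each an object with "travel": the shift along the tool's x, y, z in cm, a list of three; "yaw": the turn about the tool's z in degrees; "gripper": the finger opening in cm, from 0 to 8.54. In form: [{"travel": [dx, dy, dz], "yaw": yaw, "gripper": gripper}, ...]. A call has 1 to 10 rows; each row is the pose to reach, as a shift and turn from the pose commanded when the call began, along the tool's axes at that moment; what a row does not reach only later rows make up. A row lasts 1/10 s, in which the tool goes at most 50 mm and 8.59 degrees, less where a joint would pass 70% of its speed; a pose out of reach is approached as far as the arm can. A call with a gripper value outside its range is refused whole. The fingers move at their own pace and stop on an object; the grip force is fixed at half the most. Time passes only in rows, so rows that repeat a pose let the fingers close. It gives the time, the measured TCP pose, the force, the opening and the grip force at its end, in the units of the state.
- robot.get_obs(): the state, without advancing time (a new reading comes with each control period).
- robot.camera(name): name is "scene" or "top"; returns a dict with "color" (480x640x3 uint8, red, green, blue), "range_z" (480x640 float32, m along the optical axis (not along the pixel's ray), 0 where there is no reading), "fx", "fy", "cx", "cy" (pixels), "k1" (the pictures are not rectified: a ray, as slopes to the right and down, at radius r is drawn at 1 + k1 r^2 times it, then the intrinsics apply), "eye" and "attitude" of the camera in the world. Camera axes: x right, y up, looking along -z (the intrinsics and any distortion apply to the point x, -y, -z); pixel columns grow to the right and rows downward; lengths in m; the calibration is good to about 2 mm. A picture is of the moment at which its call begins.
- robot.hand_in(): hands the job in; it is judged then, once.
The state is a dict: "time": time; "q": joint angles; "dq": joint speeds; "joint_torque": joint torques, N m; "tool_pos": TCP position; "tool_rot": TCP orientation; "contact_force": force on the tool from outside, world axes, zero at the start; "wrist_torque": the same for the moment, N m; "grip_width": finger opening in m; "gripper_force": force on a finger pad.
Only numpy, scipy, OpenCV 4.12 (cv2) and the standard library are available. Lean on these libraries where they do the work, as an engineer would, in place of code of your own. Each camera call takes 0.05 s, during which the arm holds its last target. There are 200 camera calls.

## Working session

There is one attempt and no reset: what is moved stays moved. The work goes in short steps, Python scripts to look and compute and a tool call to move; the robot and the scene stay as the last step left them, time stands still between calls to the robot, and variables do not carry over. Pictures are saved under pics/ and viewed, at most 14 in all, crops included, and the job is handed in when it is done.

Besides the shell and the picture viewer there is one more tool, called after "Emit:" in YAML: its name, and indented under it one key for each argument. send_rows: Moves the arm, as the interface text tells. Its arguments: {"type":"object","properties":{"plan":{"type":"array","items":{"type":"object","properties":{"travel":{"type":"array","items":{"type":"number"}},"yaw":{"type":"number"},"gripper":{"type":"number"}}}}},"required":["plan"]}

```bash
ls; mkdir -p pics; python3 - <<'E'
from station import robot
import cv2,numpy as np
o=robot.get_obs(); print({k:np.round(v,3) for k,v in o.items()})
for n in("top","scene"):
    c=robot.camera(n); cv2.imwrite(f"pics/{n}0.png",c["color"][:,:,::-1]); np.savez(f"pics/{n}0.npz",**c)
    print(n,{k:c[k] for k in c if k not in("color","range_z")}, (c["range_z"]>0).mean())
E
```

```text
pics
{'time': np.float64(0.0), 'q': array([ 1.302,  0.32 ,  1.566,  0.   ,  1.257, -0.02 ]), 'dq': array([ 0.001, -0.   ,  0.002,  0.   , -0.   , -0.   ]), 'joint_torque': array([-3.0000e-03, -4.1552e+01, -2.3416e+01, -0.0000e+00,  8.0000e-03,
       -0.0000e+00]), 'tool_pos': array([0.141, 0.557, 0.255]), 'tool_rot': array([-3.14 , -0.   ,  2.893]), 'contact_force': array([0.561, 0.83 , 1.02 ]), 'wrist_torque': array([ 0.05 , -0.024,  0.056]), 'gripper_force': np.float64(0.0), 'grip_width': np.float64(0.086)}
top {'fx': 546.8790925547078, 'fy': 546.8790925547078, 'cx': 309.468753069994, 'cy': 236.53331350602417, 'k1': 0.047986863213073716, 'eye': array([0.38663813, 0.00349254, 1.48218251]), 'attitude': array([ 0.16235729,  0.00621935, -1.54325575])} 0.9961002604166667
scene {'fx': 470.78469133528847, 'fy': 470.78469133528847, 'cx': 321.5013641934319, 'cy': 238.90447018747756, 'k1': -0.03251535111967032, 'eye': array([1.0132239 , 0.53012152, 0.88400726]), 'attitude': array([0.65600039, 0.01495403, 2.43955727])} 0.9958365885416667
```

View pics/top0.png

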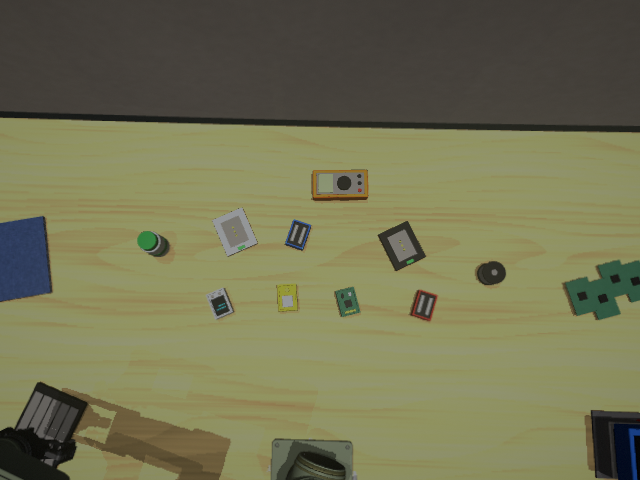

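View pics/scene0.png

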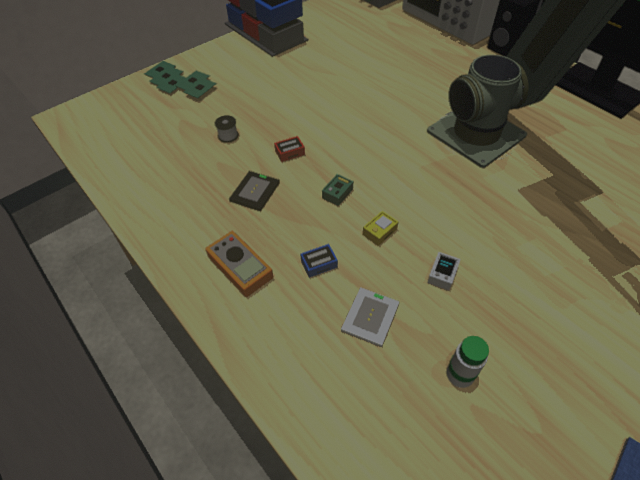

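```bash
cat > h.py <<'E'
import numpy as np, cv2
from scipy.spatial.transform import Rotation as R
def rot(a): return R.from_euler("xyz",a).as_matrix()
def rays(c):
    K=np.array([[c["fx"],0,c["cx"]],[0,c["fy"],c["cy"]],[0,0,1]],float)
    v,u=np.mgrid[:480,:640]
    s=cv2.undistortPoints(np.stack([u,v],-1).reshape(-1,1,2).astype(float),K,np.array([float(c["k1"]),0,0,0])).reshape(480,640,2)
    return np.stack([s[...,0],-s[...,1],-np.ones((480,640))],-1)@rot(c["attitude"]).T
def cloud(c): return c["eye"]+rays(c)*c["range_z"][...,None]
def onplane(c,z):
    d=rays(c); return c["eye"]+d*((z-c["eye"][2])/d[...,2])[...,None]
def rect(mask,c,z):
    """largest blob of the mask, cast onto plane z: centroid, minAreaRect centre, size, long-side angle (deg)"""
    n,l,st,_=cv2.connectedComponentsWithStats(mask.astype(np.uint8))
    i=1+np.argmax(st[1:,4]); P=onplane(c,z)[l==i][:,:2]
    (x,y),(w,h),a=cv2.minAreaRect((P*1000).astype(np.float32))
    if w<h: a+=90; w,h=h,w
    Q=P-P.mean(0); ev,V=np.linalg.eigh(Q.T@Q); p=np.degrees(np.arctan2(V[1,1],V[0,1]))%180
    return P.mean(0),np.array([x,y])/1000,(w,h),a%180,p
def window(u,v,r):
    m=np.zeros((480,640),bool); m[v-r:v+r,u-r:u+r]=1; return m
E
python3 - <<'E'
from h import *
T=dict(np.load("pics/top0.npz")); S=dict(np.load("pics/scene0.npz"))
objs=dict(white_dock=(235,231,30,371,316,40),black_dock=(402,245,32,255,190,34),red=(424,305,22,290,148,22),blue=(298,234,22,319,260,25),green=(347,301,22,338,188,22),yellow=(288,297,22,380,227,22),display=(221,303,22,444,269,25),meter=(340,184,35,239,262,45),spool=(491,272,20,227,128,18),can=(152,243,25,470,358,35))
for c,k in((T,0),(S,3)):
    P=cloud(c); t=P[...,2][(abs(P[...,0]-.4)<.3)&(abs(P[...,1])<.4)]; z0=np.median(t); print("table z",z0,np.std(t[abs(t-z0)<.006]))
    for n,w in objs.items():
        zz=.012 if "dock" in n else .03
        lo=.006 if "dock" in n else .021
        if n in("meter","spool","can"): zz={"meter":.038,"spool":.05,"can":.12}[n]
        m=window(*w[k:k+3])&(P[...,2]-z0>lo)&(P[...,2]-z0<zz+.01)
        r=rect(m,c,zz); print(n,*[np.round(x,3) for x in r], np.round(np.percentile(P[m][:,2],[50,95]),4))
E
```

```text
table z 0.001252916387067371 0.0027372619717133434
white_dock [0.636 0.224] [0.637 0.227] [114.147  94.03 ] 25.252 24.189 [0.0127 0.018 ]
black_dock [ 0.61  -0.231] [ 0.609 -0.23 ] [113.374  90.767] 26.485 24.78 [0.0125 0.0178]
red [ 0.451 -0.287] [ 0.452 -0.286] [70.694 51.442] 163.545 162.497 [0.0291 0.0341]
blue [0.631 0.051] [0.631 0.051] [70.65  50.601] 162.706 161.832 [0.0288 0.034 ]
green [ 0.454 -0.086] [ 0.454 -0.085] [69.678 50.422] 15.564 15.136 [0.0289 0.0344]
yellow [0.461 0.075] [0.461 0.074] [70.201 49.927] 5.186 5.794 [0.0292 0.0345]
display [0.441 0.252] [0.441 0.252] [70.349 51.138] 25.03 24.555 [0.0299 0.0347]
meter [ 0.77 -0.06] [ 0.768 -0.06 ] [147.111  81.022] 91.456 91.629 [0.0394 0.0463]
spool [ 0.54  -0.462] [ 0.539 -0.462] [61.062 59.795] 153.0 106.548 [0.0508 0.0556]
can [0.583 0.413] [0.582 0.414] [79.16  53.544] 60.764 65.179 [0.1122 0.1244]
table z -0.000700749393105049 0.001820697043179359
white_dock [0.643 0.229] [0.642 0.228] [112.649  90.165] 25.584 26.187 [0.0115 0.0142]
black_dock [ 0.617 -0.226] [ 0.616 -0.226] [114.028  92.888] 26.708 26.784 [0.0115 0.0147]
red [ 0.46  -0.281] [ 0.46 -0.28] [71.972 60.911] 163.648 166.148 [0.0258 0.0297]
blue [0.637 0.055] [0.637 0.055] [71.546 57.145] 162.755 162.604 [0.0274 0.0309]
green [ 0.461 -0.081] [ 0.461 -0.081] [77.049 54.78 ] 15.665 18.134 [0.0273 0.0308]
yellow [0.468 0.078] [0.468 0.077] [76.666 53.707] 5.772 7.562 [0.0276 0.031 ]
display [0.447 0.256] [0.447 0.256] [78.024 50.184] 24.758 23.558 [0.028  0.0312]
meter [ 0.779 -0.049] [ 0.779 -0.052] [159.107  81.309] 92.142 91.744 [0.0384 0.0449]
spool [ 0.553 -0.447] [ 0.552 -0.445] [89.76  58.748] 71.478 64.667 [0.0471 0.0504]
can [0.62  0.436] [0.619 0.437] [97.271 53.711] 15.461 12.918 [0.0973 0.1205]
```

```bash
cat > plan.py <<'E'
import numpy as np
def plan(p,wps):
    """p, wps: (x,y,z,yaw deg). Prints each call's full shift in tool cm and deg; chains the rounded values."""
    p=np.array(p,float)
    for w in wps:
        d=np.array(w[:3])-p[:3]; a=np.radians(p[3]); c,s=np.cos(a),np.sin(a)
        M=np.array([[c,s,0],[s,-c,0],[0,0,-1]])
        t=np.round(M@d*100,1); y=np.round(-(w[3]-p[3]))
        p[:3]+=M.T@t/100; p[3]-=y
        print(w,"->",t,y,"| gives",np.round(p,4))
W=(.638,.227); B=(.611,-.229)
E
python3 - <<'E'
from plan import *
from station import robot; print(robot.tip_extent)
plan((.142,.557,.256,165.75),[(.37,.30,.22,164),(.631,.051,.13,162.7),(.631,.051,.03,162.7),(.631,.051,.14,162.7),(*B,.12,206.4),(*B,.043,206.4),(*B,.15,206.4),(.461,.075,.12,185.2),(.461,.075,.03,185.2),(.461,.075,.16,185.2),(*B,.14,206.4),(*B,.073,206.4),(*B,.17,206.4)])
E
```

```text
0.025
(0.37, 0.3, 0.22, 164) -> [-28.4 -19.3   3.6] 2.0 | gives [  0.3698   0.3      0.22   163.75  ]
(0.631, 0.051, 0.13, 162.7) -> [-32.  -16.6   9. ] 1.0 | gives [6.3050e-01 5.1100e-02 1.3000e-01 1.6275e+02]
(0.631, 0.051, 0.03, 162.7) -> [-0.  0. 10.] 0.0 | gives [6.3050e-01 5.1100e-02 3.0000e-02 1.6275e+02]
(0.631, 0.051, 0.14, 162.7) -> [ -0.   0. -11.] 0.0 | gives [6.3050e-01 5.1100e-02 1.4000e-01 1.6275e+02]
(0.611, -0.229, 0.12, 206.4) -> [ -6.4 -27.3   2. ] -44.0 | gives [ 6.1070e-01 -2.2860e-01  1.2000e-01  2.0675e+02]
(0.611, -0.229, 0.043, 206.4) -> [-0.  -0.1  7.7] 0.0 | gives [ 6.1110e-01 -2.2950e-01  4.3000e-02  2.0675e+02]
(0.611, -0.229, 0.15, 206.4) -> [ -0.    0.  -10.7] 0.0 | gives [ 6.1110e-01 -2.2950e-01  1.5000e-01  2.0675e+02]
(0.461, 0.075, 0.12, 185.2) -> [-0.3 33.9  3. ] 22.0 | gives [4.6120e-01 7.4600e-02 1.2000e-01 1.8475e+02]
(0.461, 0.075, 0.03, 185.2) -> [0. 0. 9.] -0.0 | gives [4.6120e-01 7.4600e-02 3.0000e-02 1.8475e+02]
(0.461, 0.075, 0.16, 185.2) -> [  0.   0. -13.] -0.0 | gives [4.6120e-01 7.4600e-02 1.6000e-01 1.8475e+02]
(0.611, -0.229, 0.14, 206.4) -> [-12.4 -31.5   2. ] -22.0 | gives [ 6.1090e-01 -2.2910e-01  1.4000e-01  2.0675e+02]
(0.611, -0.229, 0.073, 206.4) -> [-0.  -0.   6.7] 0.0 | gives [ 6.1090e-01 -2.2910e-01  7.3000e-02  2.0675e+02]
(0.611, -0.229, 0.17, 206.4) -> [-0.  -0.  -9.7] 0.0 | gives [ 6.1090e-01 -2.2910e-01  1.7000e-01  2.0675e+02]
```

Emit:
send_rows:
  plan:
    - {"travel":[-2,-1.4,0.3],"yaw":0,"gripper":8.5}
    - {"travel":[-5,-3.4,0.6],"yaw":0,"gripper":8.5}
    - {"travel":[-9,-6,1.1],"yaw":1,"gripper":8.5}
    - {"travel":[-13,-9,1.7],"yaw":1,"gripper":8.5}
    - {"travel":[-17,-11.6,2.2],"yaw":1,"gripper":8.5}
    - {"travel":[-21,-14.3,2.7],"yaw":2,"gripper":8.5}
    - {"travel":[-25,-17,3.2],"yaw":2,"gripper":8.5}
    - {"travel":[-28.4,-19.3,3.6],"yaw":2,"gripper":8.5}
    - {"travel":[-28.4,-19.3,3.6],"yaw":2,"gripper":8.5}
    - {"travel":[-28.4,-19.3,3.6],"yaw":2,"gripper":8.5}

```text
time: 1.1
tool_pos: [0.3695, 0.2997, 0.22]
tool_rot: [-3.141, -0.001, 2.855]
contact_force: [-0.5, -0.7, -0.2]
grip_width: 0.0846
gripper_force: 0.0
```

Tracking is accurate. Continue to blue.

Emit:
send_rows:
  plan:
    - {"travel":[-2,-1,0.6],"yaw":0,"gripper":8.5}
    - {"travel":[-6,-3.1,1.7],"yaw":0,"gripper":8.5}
    - {"travel":[-10,-5.2,2.8],"yaw":0,"gripper":8.5}
    - {"travel":[-14,-7.3,4],"yaw":1,"gripper":8.5}
    - {"travel":[-18,-9.3,5],"yaw":1,"gripper":8.5}
    - {"travel":[-22,-11.4,6.2],"yaw":1,"gripper":8.5}
    - {"travel":[-26,-13.5,7.3],"yaw":1,"gripper":8.5}
    - {"travel":[-30,-15.6,8.4],"yaw":1,"gripper":8.5}
    - {"travel":[-32,-16.6,9],"yaw":1,"gripper":8.5}
    - {"travel":[-32,-16.6,9],"yaw":1,"gripper":8.5}

```text
time: 2.1
tool_pos: [0.6315, 0.0511, 0.1287]
tool_rot: [-3.141, -0.001, 2.84]
contact_force: [-0.9, 0.5, -1.1]
grip_width: 0.0853
gripper_force: 0.0
```

Emit:
send_rows:
  plan:
    - {"travel":[0,0,2],"yaw":0,"gripper":8.5}
    - {"travel":[0,0,4.5],"yaw":0,"gripper":8.5}
    - {"travel":[0,0,7],"yaw":0,"gripper":8.5}
    - {"travel":[0,0,9],"yaw":0,"gripper":8.5}
    - {"travel":[0,0,10],"yaw":0,"gripper":8.5}
    - {"travel":[0,0,10],"yaw":0,"gripper":8.5}
    - {"travel":[0,0,10],"yaw":0,"gripper":4}
    - {"travel":[0,0,10],"yaw":0,"gripper":4}
    - {"travel":[0,0,10],"yaw":0,"gripper":4}
    - {"travel":[0,0,10],"yaw":0,"gripper":4}

```text
time: 3.1
tool_pos: [0.6311, 0.0516, 0.032]
tool_rot: [3.14, 0.003, 2.84]
contact_force: [-0.5, -0.1, 6.4]
grip_width: 0.0488
gripper_force: 64.9
```

Emit:
send_rows:
  plan:
    - {"travel":[0,0,-0.5],"yaw":0,"gripper":4}
    - {"travel":[0,0,-1.5],"yaw":0,"gripper":4}
    - {"travel":[0,0,-3.5],"yaw":0,"gripper":4}
    - {"travel":[0,0,-6],"yaw":0,"gripper":4}
    - {"travel":[0,0,-8.5],"yaw":0,"gripper":4}
    - {"travel":[0,0,-10.3],"yaw":0,"gripper":4}
    - {"travel":[0,0,-11],"yaw":0,"gripper":4}
    - {"travel":[0,0,-11],"yaw":0,"gripper":4}

```text
time: 3.9
tool_pos: [0.6304, 0.0513, 0.1414]
tool_rot: [3.141, 0.002, 2.84]
contact_force: [0.9, 0.8, -1.2]
grip_width: 0.0485
gripper_force: 64.0
```

Emit:
send_rows:
  plan:
    - {"travel":[-0.4,-1.6,0.1],"yaw":-3,"gripper":4}
    - {"travel":[-1.2,-5,0.4],"yaw":-8,"gripper":4}
    - {"travel":[-2.1,-9,0.7],"yaw":-15,"gripper":4}
    - {"travel":[-3,-13,1],"yaw":-22,"gripper":4}
    - {"travel":[-4,-17,1.3],"yaw":-29,"gripper":4}
    - {"travel":[-5,-21,1.6],"yaw":-36,"gripper":4}
    - {"travel":[-5.8,-25,1.8],"yaw":-41,"gripper":4}
    - {"travel":[-6.4,-27.3,2],"yaw":-44,"gripper":4}
    - {"travel":[-6.4,-27.3,2],"yaw":-44,"gripper":4}
    - {"travel":[-6.4,-27.3,2],"yaw":-44,"gripper":4}

```text
time: 4.9
tool_pos: [0.6093, -0.2283, 0.1187]
tool_rot: [3.139, -0.002, -2.677]
contact_force: [-0.8, 0.8, -1.5]
grip_width: 0.0489
gripper_force: 63.9
```

```bash
python3 - <<'E'
from station import robot
import cv2,numpy as np
c=robot.camera("scene"); cv2.imwrite("pics/s1.png",cv2.resize(c["color"][60:300,120:440,::-1],(800,600)))
o=robot.get_obs(); print(o["tool_pos"],o["tool_rot"],o["q"])
E
```

```text
[ 0.60958037 -0.22761682  0.11911655] [ 3.13932217e+00 -1.27856265e-03 -2.67541874e+00] [-3.75293258e-01  5.42789903e-01  1.56399875e+00  6.49961731e-04
  1.03734900e+00 -2.41259327e+00]
```

View pics/s1.png

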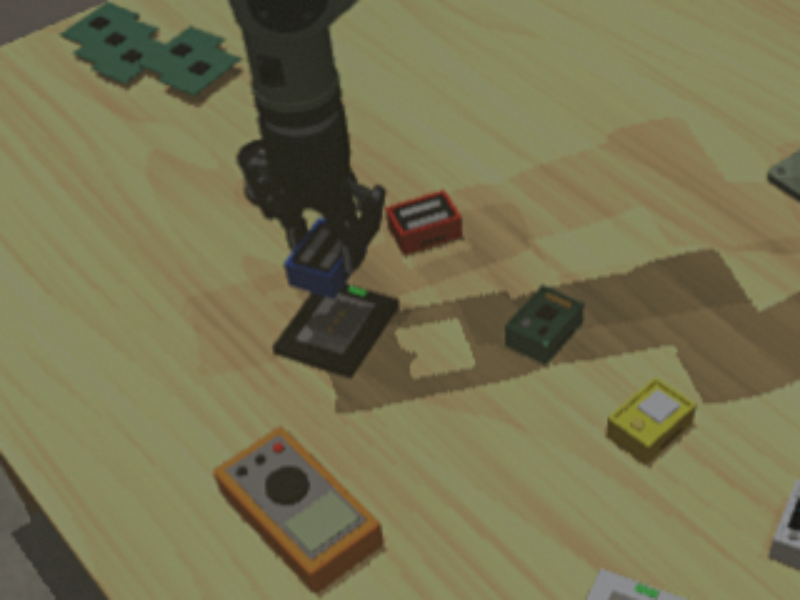

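The picture shows the blue module (about 320,262 in the crop) held level above the black dock (337,330). Lower it slowly.

Emit:
send_rows:
  plan:
    - {"travel":[0,0,1.5],"yaw":0,"gripper":4}
    - {"travel":[0,0,3.5],"yaw":0,"gripper":4}
    - {"travel":[0,0,5.2],"yaw":0,"gripper":4}
    - {"travel":[0,0,6.3],"yaw":0,"gripper":4}
    - {"travel":[0,0,6.8],"yaw":0,"gripper":4}
    - {"travel":[0,0,7.1],"yaw":0,"gripper":4}
    - {"travel":[0,0,7.3],"yaw":0,"gripper":4}
    - {"travel":[0,0,7.4],"yaw":0,"gripper":4}
    - {"travel":[0,0,7.5],"yaw":0,"gripper":4}
    - {"travel":[0,0,7.5],"yaw":0,"gripper":4}

```text
time: 5.95
tool_pos: [0.6103, -0.2284, 0.0456]
tool_rot: [-3.141, 0.0, -2.675]
contact_force: [0.2, 0.2, -1.7]
grip_width: 0.0487
gripper_force: 64.0
```

Emit:
send_rows:
  plan:
    - {"travel":[0,0,0.1],"yaw":0,"gripper":4}
    - {"travel":[0,0,0.2],"yaw":0,"gripper":4}
    - {"travel":[0,0,0.2],"yaw":0,"gripper":4}

```text
time: 6.25
tool_pos: [0.6104, -0.2284, 0.044]
tool_rot: [-3.141, 0.0, -2.675]
contact_force: [-1.9, 0.2, 2.8]
grip_width: 0.0487
gripper_force: 64.4
```

Emit:
send_rows:
  plan:
    - {"travel":[0,0,0],"yaw":0,"gripper":6.5}
    - {"travel":[0,0,0],"yaw":0,"gripper":8.5}
    - {"travel":[0,0,0],"yaw":0,"gripper":8.5}
    - {"travel":[0,0,-0.5],"yaw":0,"gripper":8.5}
    - {"travel":[0,0,-2],"yaw":0,"gripper":8.5}
    - {"travel":[0,0,-5],"yaw":0,"gripper":8.5}
    - {"travel":[0,0,-9],"yaw":0,"gripper":8.5}
    - {"travel":[0,0,-10.7],"yaw":0,"gripper":8.5}
    - {"travel":[0,0,-10.7],"yaw":0,"gripper":8.5}
    - {"travel":[0,0,-10.7],"yaw":0,"gripper":8.5}

```text
time: 7.25
tool_pos: [0.61, -0.2282, 0.1507]
tool_rot: [-3.141, 0.0, -2.675]
contact_force: [-0.9, 0.4, -0.4]
grip_width: 0.0849
gripper_force: 0.0
```

Emit:
send_rows:
  plan:
    - {"travel":[0,1.5,0.1],"yaw":1,"gripper":8.5}
    - {"travel":[0,5,0.3],"yaw":4,"gripper":8.5}
    - {"travel":[-0.1,9.5,0.6],"yaw":7,"gripper":8.5}
    - {"travel":[-0.1,14,1],"yaw":10,"gripper":8.5}
    - {"travel":[-0.2,18.5,1.4],"yaw":13,"gripper":8.5}
    - {"travel":[-0.2,23,2],"yaw":16,"gripper":8.5}
    - {"travel":[-0.3,27.5,2.5],"yaw":19,"gripper":8.5}
    - {"travel":[-0.3,32,3],"yaw":21,"gripper":8.5}
    - {"travel":[-0.3,33.9,3],"yaw":22,"gripper":8.5}
    - {"travel":[-0.3,33.9,3],"yaw":22,"gripper":8.5}

```text
time: 8.25
tool_pos: [0.4577, 0.0774, 0.1188]
tool_rot: [3.141, -0.005, -3.055]
contact_force: [0.3, 0.0, 0.2]
grip_width: 0.0851
gripper_force: 0.0
```

```bash
python3 - <<'E'
from station import robot
from h import *
c=robot.camera("top"); P=cloud(c); z=P[...,2]-.001; np.savez("pics/top1.npz",**c)
m=window(402,245,40)&(z>.034)&(z<.055); print("blue",*[np.round(x,3) for x in rect(m,c,.042)])
g=robot.get_obs(); print(g["tool_pos"],np.degrees(g["tool_rot"][2]))
E
```

```text
blue [ 0.61  -0.228] [ 0.61  -0.228] [70.192 51.588] 26.358 27.231
[0.45903652 0.07637897 0.11921446] -175.09098548794378
```

Emit:
send_rows:
  plan:
    - {"travel":[0,0,2],"yaw":0,"gripper":8.5}
    - {"travel":[0,0,4.5],"yaw":0,"gripper":8.5}
    - {"travel":[0,0,7],"yaw":0,"gripper":8.5}
    - {"travel":[0,0,8.3],"yaw":0,"gripper":8.5}
    - {"travel":[0,0,8.8],"yaw":0,"gripper":8.5}
    - {"travel":[0,0,8.8],"yaw":0,"gripper":8.5}
    - {"travel":[0,0,8.8],"yaw":0,"gripper":4}
    - {"travel":[0,0,8.8],"yaw":0,"gripper":4}
    - {"travel":[0,0,8.8],"yaw":0,"gripper":4}
    - {"travel":[0,0,8.8],"yaw":0,"gripper":4}

```text
time: 9.3
tool_pos: [0.4611, 0.0758, 0.0333]
tool_rot: [3.142, 0.002, -3.059]
contact_force: [0.4, -1.5, 6.2]
grip_width: 0.0488
gripper_force: 63.2
```

Emit:
send_rows:
  plan:
    - {"travel":[0,0,-0.5],"yaw":0,"gripper":4}
    - {"travel":[0,0,-1.5],"yaw":0,"gripper":4}
    - {"travel":[0,0,-3.5],"yaw":0,"gripper":4}
    - {"travel":[0,0,-6],"yaw":0,"gripper":4}
    - {"travel":[0,0,-8.5],"yaw":0,"gripper":4}
    - {"travel":[0,0,-11],"yaw":0,"gripper":4}
    - {"travel":[0,0,-12.8],"yaw":0,"gripper":4}
    - {"travel":[0,0,-12.8],"yaw":0,"gripper":4}

```text
time: 10.1
tool_pos: [0.4617, 0.076, 0.163]
tool_rot: [3.141, 0.006, -3.059]
contact_force: [0.7, -0.0, -1.6]
grip_width: 0.0491
gripper_force: 62.3
```

Emit:
send_rows:
  plan:
    - {"travel":[-0.6,-1.5,0.1],"yaw":-1,"gripper":4}
    - {"travel":[-2,-5,0.3],"yaw":-4,"gripper":4}
    - {"travel":[-3.7,-9.4,0.6],"yaw":-7,"gripper":4}
    - {"travel":[-5.4,-13.8,0.9],"yaw":-10,"gripper":4}
    - {"travel":[-7.1,-18,1.2],"yaw":-13,"gripper":4}
    - {"travel":[-8.8,-22.3,1.5],"yaw":-16,"gripper":4}
    - {"travel":[-10.5,-26.7,1.8],"yaw":-19,"gripper":4}
    - {"travel":[-11.8,-30,2],"yaw":-21,"gripper":4}
    - {"travel":[-12.4,-31.5,2],"yaw":-22,"gripper":4}
    - {"travel":[-12.4,-31.5,2],"yaw":-22,"gripper":4}

```text
time: 11.1
tool_pos: [0.61, -0.23, 0.1383]
tool_rot: [3.14, -0.001, -2.677]
contact_force: [-0.4, 0.9, -1.8]
grip_width: 0.0486
gripper_force: 62.5
```

Emit:
send_rows:
  plan:
    - {"travel":[0,0,1.2],"yaw":0,"gripper":4}
    - {"travel":[0,0,3],"yaw":0,"gripper":4}
    - {"travel":[0,0,4.6],"yaw":0,"gripper":4}
    - {"travel":[0,0,5.4],"yaw":0,"gripper":4}
    - {"travel":[0,0,5.8],"yaw":0,"gripper":4}
    - {"travel":[0,0,6.1],"yaw":0,"gripper":4}
    - {"travel":[0,0,6.3],"yaw":0,"gripper":4}
    - {"travel":[0,0,6.4],"yaw":0,"gripper":4}
    - {"travel":[0,0,6.5],"yaw":0,"gripper":4}
    - {"travel":[0,0,6.5],"yaw":0,"gripper":4}

```text
time: 12.1
tool_pos: [0.6101, -0.2279, 0.0755]
tool_rot: [-3.141, 0.0, -2.675]
contact_force: [0.3, 0.2, -1.8]
grip_width: 0.0489
gripper_force: 62.6
```

Emit:
send_rows:
  plan:
    - {"travel":[0,0,0.1],"yaw":0,"gripper":4}
    - {"travel":[0,0,0.1],"yaw":0,"gripper":4}

```text
time: 12.3
tool_pos: [0.6101, -0.228, 0.0753]
tool_rot: [-3.141, 0.001, -2.675]
contact_force: [-1.8, 0.3, 4.4]
grip_width: 0.0487
gripper_force: 63.2
```

Contact made; release and rise. Next, work out the white-tower moves.

Emit:
send_rows:
  plan:
    - {"travel":[0,0,0],"yaw":0,"gripper":6.5}
    - {"travel":[0,0,0],"yaw":0,"gripper":8.5}
    - {"travel":[0,0,0],"yaw":0,"gripper":8.5}
    - {"travel":[0,0,-0.5],"yaw":0,"gripper":8.5}
    - {"travel":[0,0,-2],"yaw":0,"gripper":8.5}
    - {"travel":[0,0,-5],"yaw":0,"gripper":8.5}
    - {"travel":[0,0,-8.6],"yaw":0,"gripper":8.5}
    - {"travel":[0,0,-9.6],"yaw":0,"gripper":8.5}
    - {"travel":[0,0,-9.6],"yaw":0,"gripper":8.5}

```text
time: 13.2
tool_pos: [0.6109, -0.2283, 0.1725]
tool_rot: [-3.138, 0.003, -2.675]
contact_force: [-0.2, 0.4, -0.0]
grip_width: 0.085
gripper_force: 0.0
```

```bash
python3 - <<'E'
from plan import *
T=lambda x,y,yaw,h:[(x,y,.14,yaw),(x,y,.033,yaw),(x,y,.16,yaw)]
r=(.452,-.287); g=(.454,-.086); d=(.441,.252)
def put(h): return [(*W,h+.08,205.4),(*W,h+.034,205.4),(*W,max(h+.1,.15),205.4)]
plan((.6109,-.2291,.170,206.75),T(*r,163.4,0)+[(.50,-.03,.17,182)]+put(.012)+T(*g,195.5,0)+[(*W,.16,205.4)]+put(.042)+T(*d,204.9,0)+[(*W,.19,205.4)]+put(.072))
E
```

```text
(0.452, -0.287, 0.14, 163.4) -> [16.8  2.   3. ] 43.0 | gives [ 4.5190e-01 -2.8690e-01  1.4000e-01  1.6375e+02]
(0.452, -0.287, 0.033, 163.4) -> [-0.  -0.  10.7] 0.0 | gives [ 4.5190e-01 -2.8690e-01  3.3000e-02  1.6375e+02]
(0.452, -0.287, 0.16, 163.4) -> [ -0.   -0.  -12.7] 0.0 | gives [ 4.5190e-01 -2.8690e-01  1.6000e-01  1.6375e+02]
(0.5, -0.03, 0.17, 182) -> [ 2.6 26.  -1. ] -18.0 | gives [ 4.9970e-01 -3.0000e-02  1.7000e-01  1.8175e+02]
(0.638, 0.227, 0.092, 205.4) -> [-14.6  25.3   7.8] -24.0 | gives [6.3790e-01 2.2740e-01 9.2000e-02 2.0575e+02]
(0.638, 0.227, 0.046, 205.4) -> [ 0.  -0.   4.6] 0.0 | gives [6.3790e-01 2.2740e-01 4.6000e-02 2.0575e+02]
(0.638, 0.227, 0.15, 205.4) -> [  0.   -0.  -10.4] 0.0 | gives [6.3790e-01 2.2740e-01 1.5000e-01 2.0575e+02]
(0.454, -0.086, 0.14, 195.5) -> [ 30.2 -20.2   1. ] 10.0 | gives [ 4.5360e-01 -8.5800e-02  1.4000e-01  1.9575e+02]
(0.454, -0.086, 0.033, 195.5) -> [-0.  -0.  10.7] 0.0 | gives [ 4.5360e-01 -8.5800e-02  3.3000e-02  1.9575e+02]
(0.454, -0.086, 0.16, 195.5) -> [ -0.   -0.  -12.7] 0.0 | gives [ 4.5360e-01 -8.5800e-02  1.6000e-0
[... 514 characters left out ...]
gives [4.4120e-01 2.5210e-01 1.4000e-01 2.0475e+02]
(0.441, 0.252, 0.033, 204.9) -> [ 0.   0.  10.7] -0.0 | gives [4.4120e-01 2.5210e-01 3.3000e-02 2.0475e+02]
(0.441, 0.252, 0.16, 204.9) -> [  0.    0.  -12.7] -0.0 | gives [4.4120e-01 2.5210e-01 1.6000e-01 2.0475e+02]
(0.638, 0.227, 0.19, 205.4) -> [-16.8 -10.5  -3. ] -1.0 | gives [6.3770e-01 2.2710e-01 1.9000e-01 2.0575e+02]
(0.638, 0.227, 0.152, 205.4) -> [-0.  -0.   3.8] 0.0 | gives [6.3770e-01 2.2710e-01 1.5200e-01 2.0575e+02]
(0.638, 0.227, 0.106, 205.4) -> [-0.  -0.   4.6] 0.0 | gives [6.3770e-01 2.2710e-01 1.0600e-01 2.0575e+02]
(0.638, 0.227, 0.172, 205.4) -> [-0.  -0.  -6.6] 0.0 | gives [6.3770e-01 2.2710e-01 1.7200e-01 2.0575e+02]
```

Emit:
send_rows:
  plan:
    - {"travel":[1,0.1,0],"yaw":3,"gripper":8.5}
    - {"travel":[3.5,0.4,0.3],"yaw":10,"gripper":8.5}
    - {"travel":[6.5,0.8,0.8],"yaw":17,"gripper":8.5}
    - {"travel":[9.5,1.1,1.4],"yaw":24,"gripper":8.5}
    - {"travel":[12.5,1.5,2],"yaw":31,"gripper":8.5}
    - {"travel":[15,1.8,2.6],"yaw":38,"gripper":8.5}
    - {"travel":[16.5,2,3],"yaw":42,"gripper":8.5}
    - {"travel":[16.8,2,3],"yaw":43,"gripper":8.5}
    - {"travel":[16.8,2,3],"yaw":43,"gripper":8.5}
    - {"travel":[16.8,2,3],"yaw":43,"gripper":8.5}

```text
time: 14.2
tool_pos: [0.4517, -0.2855, 0.14]
tool_rot: [3.141, 0.0, 2.859]
contact_force: [0.0, -0.2, 0.3]
grip_width: 0.085
gripper_force: 0.0
```

Emit:
send_rows:
  plan:
    - {"travel":[0,0,2],"yaw":0,"gripper":8.5}
    - {"travel":[0,0,5],"yaw":0,"gripper":8.5}
    - {"travel":[0,0,8],"yaw":0,"gripper":8.5}
    - {"travel":[0,0,10],"yaw":0,"gripper":8.5}
    - {"travel":[0,0,10.7],"yaw":0,"gripper":8.5}
    - {"travel":[0,0,10.7],"yaw":0,"gripper":8.5}
    - {"travel":[0,0,10.7],"yaw":0,"gripper":4}
    - {"travel":[0,0,10.7],"yaw":0,"gripper":4}
    - {"travel":[0,0,10.7],"yaw":0,"gripper":4}
    - {"travel":[0,0,10.7],"yaw":0,"gripper":4}

```text
time: 15.2
tool_pos: [0.4519, -0.2862, 0.0347]
tool_rot: [-3.141, 0.003, 2.858]
contact_force: [-0.3, 0.3, 6.4]
grip_width: 0.049
gripper_force: 63.8
```

Emit:
send_rows:
  plan:
    - {"travel":[0,0,-0.5],"yaw":0,"gripper":4}
    - {"travel":[0,0,-1.5],"yaw":0,"gripper":4}
    - {"travel":[0,0,-3.5],"yaw":0,"gripper":4}
    - {"travel":[0,0,-6],"yaw":0,"gripper":4}
    - {"travel":[0,0,-8.5],"yaw":0,"gripper":4}
    - {"travel":[0,0,-11],"yaw":0,"gripper":4}
    - {"travel":[0,0,-12.7],"yaw":0,"gripper":4}
    - {"travel":[0,0,-12.7],"yaw":0,"gripper":4}

```text
time: 16.0
tool_pos: [0.4521, -0.2864, 0.1633]
tool_rot: [-3.14, 0.006, 2.858]
contact_force: [0.3, 0.2, -0.5]
grip_width: 0.0485
gripper_force: 63.0
```

Emit:
send_rows:
  plan:
    - {"travel":[0.1,1.2,0],"yaw":-1,"gripper":4}
    - {"travel":[0.4,4,-0.2],"yaw":-3,"gripper":4}
    - {"travel":[0.8,8,-0.3],"yaw":-6,"gripper":4}
    - {"travel":[1.2,12,-0.5],"yaw":-9,"gripper":4}
    - {"travel":[1.6,16,-0.6],"yaw":-12,"gripper":4}
    - {"travel":[2,20,-0.8],"yaw":-14,"gripper":4}
    - {"travel":[2.4,24,-0.9],"yaw":-17,"gripper":4}
    - {"travel":[2.6,26,-1],"yaw":-18,"gripper":4}
    - {"travel":[2.6,26,-1],"yaw":-18,"gripper":4}

```text
time: 16.9
tool_pos: [0.4979, -0.0257, 0.169]
tool_rot: [3.14, -0.003, -3.106]
contact_force: [0.0, -0.1, -1.1]
grip_width: 0.0488
gripper_force: 63.0
```

Emit:
send_rows:
  plan:
    - {"travel":[-0.6,1,0.2],"yaw":-1,"gripper":4}
    - {"travel":[-2,3.5,1],"yaw":-3,"gripper":4}
    - {"travel":[-4,7,2],"yaw":-6,"gripper":4}
    - {"travel":[-6.4,11,3.3],"yaw":-10,"gripper":4}
    - {"travel":[-8.7,15,4.6],"yaw":-14,"gripper":4}
    - {"travel":[-11,19,5.8],"yaw":-18,"gripper":4}
    - {"travel":[-13.2,22.8,7],"yaw":-22,"gripper":4}
    - {"travel":[-14.6,25.3,7.8],"yaw":-24,"gripper":4}
    - {"travel":[-14.6,25.3,7.8],"yaw":-24,"gripper":4}
    - {"travel":[-14.6,25.3,7.8],"yaw":-24,"gripper":4}

```text
time: 17.9
tool_pos: [0.6365, 0.2281, 0.0908]
tool_rot: [3.142, -0.003, -2.692]
contact_force: [-0.5, -0.6, -1.8]
grip_width: 0.0488
gripper_force: 62.9
```

Emit:
send_rows:
  plan:
    - {"travel":[0,0,0.8],"yaw":0,"gripper":4}
    - {"travel":[0,0,2],"yaw":0,"gripper":4}
    - {"travel":[0,0,3.2],"yaw":0,"gripper":4}
    - {"travel":[0,0,3.9],"yaw":0,"gripper":4}
    - {"travel":[0,0,4.2],"yaw":0,"gripper":4}
    - {"travel":[0,0,4.4],"yaw":0,"gripper":4}
    - {"travel":[0,0,4.5],"yaw":0,"gripper":4}
    - {"travel":[0,0,4.6],"yaw":0,"gripper":4}
    - {"travel":[0,0,4.6],"yaw":0,"gripper":4}

```text
time: 18.8
tool_pos: [0.6373, 0.2287, 0.0468]
tool_rot: [-3.141, 0.001, -2.692]
contact_force: [0.0, -0.9, -1.0]
grip_width: 0.0486
gripper_force: 63.0
```

Emit:
send_rows:
  plan:
    - {"travel":[0,0,0.1],"yaw":0,"gripper":4}
    - {"travel":[0,0,0.1],"yaw":0,"gripper":4}

```text
time: 19.0
tool_pos: [0.6373, 0.2287, 0.0468]
tool_rot: [-3.141, 0.001, -2.692]
contact_force: [-1.6, -0.5, 5.1]
grip_width: 0.0482
gripper_force: 63.7
```

Emit:
send_rows:
  plan:
    - {"travel":[0,0,0],"yaw":0,"gripper":6.5}
    - {"travel":[0,0,0],"yaw":0,"gripper":8.5}
    - {"travel":[0,0,0],"yaw":0,"gripper":8.5}
    - {"travel":[0,0,-0.5],"yaw":0,"gripper":8.5}
    - {"travel":[0,0,-2],"yaw":0,"gripper":8.5}
    - {"travel":[0,0,-5],"yaw":0,"gripper":8.5}
    - {"travel":[0,0,-9],"yaw":0,"gripper":8.5}
    - {"travel":[0,0,-10.5],"yaw":0,"gripper":8.5}
    - {"travel":[0,0,-10.5],"yaw":0,"gripper":8.5}

```text
time: 19.9
tool_pos: [0.6388, 0.2292, 0.1551]
tool_rot: [-3.141, 0.008, -2.692]
contact_force: [0.5, -0.3, -0.9]
grip_width: 0.0848
gripper_force: 0.0
```

Emit:
send_rows:
  plan:
    - {"travel":[1.5,-1,0],"yaw":0,"gripper":8.5}
    - {"travel":[4.5,-3,0.2],"yaw":1,"gripper":8.5}
    - {"travel":[8.5,-5.7,0.3],"yaw":3,"gripper":8.5}
    - {"travel":[12.5,-8.4,0.5],"yaw":4,"gripper":8.5}
    - {"travel":[16.5,-11,0.6],"yaw":5,"gripper":8.5}
    - {"travel":[20.5,-13.7,0.7],"yaw":7,"gripper":8.5}
    - {"travel":[24.5,-16.4,0.8],"yaw":8,"gripper":8.5}
    - {"travel":[28.3,-19,1],"yaw":9,"gripper":8.5}
    - {"travel":[30.2,-20.2,1],"yaw":10,"gripper":8.5}
    - {"travel":[30.2,-20.2,1],"yaw":10,"gripper":8.5}

```text
time: 20.9
tool_pos: [0.4503, -0.0862, 0.1396]
tool_rot: [3.141, -0.003, -2.871]
contact_force: [-0.3, -0.0, -0.0]
grip_width: 0.0845
gripper_force: 0.0
```

```bash
python3 - <<'E'
from station import robot
from h import *
c=robot.camera("top"); P=cloud(c); z=P[...,2]-.001; cv2.imwrite("pics/t2.png",c["color"][100:360,120:540,::-1])
for n,u,v,h in(("red",235,229,.042),("radio",402,240,.072)):
    m=window(u,v,40)&(z>h-.008)&(z<h+.013); print(n,*[np.round(x,3) for x in rect(m,c,h)])
print(robot.get_obs()["tool_pos"])
E
```

```text
red [0.636 0.227] [0.636 0.227] [71.663 49.751] 25.389 24.822
radio [ 0.609 -0.228] [ 0.61  -0.228] [70.456 51.741] 26.637 27.42
[ 0.4517464  -0.08517239  0.13989432]
```

View pics/t2.png

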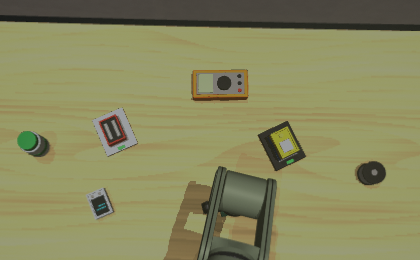

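The picture shows the red module centred on the white dock (crop 113,130) and the yellow on blue on the black dock (286,142), within about 1 mm. Now the controller.

Emit:
send_rows:
  plan:
    - {"travel":[0,0,2],"yaw":0,"gripper":8.5}
    - {"travel":[0,0,5],"yaw":0,"gripper":8.5}
    - {"travel":[0,0,8],"yaw":0,"gripper":8.5}
    - {"travel":[0,0,10],"yaw":0,"gripper":8.5}
    - {"travel":[0,0,10.7],"yaw":0,"gripper":8.5}
    - {"travel":[0,0,10.7],"yaw":0,"gripper":8.5}
    - {"travel":[0,0,10.7],"yaw":0,"gripper":4}
    - {"travel":[0,0,10.7],"yaw":0,"gripper":4}
    - {"travel":[0,0,10.7],"yaw":0,"gripper":4}
    - {"travel":[0,0,10.7],"yaw":0,"gripper":4}

```text
time: 21.95
tool_pos: [0.4536, -0.0846, 0.0346]
tool_rot: [-3.141, 0.003, -2.867]
contact_force: [-0.7, 0.9, 6.0]
grip_width: 0.0487
gripper_force: 62.8
```

Emit:
send_rows:
  plan:
    - {"travel":[0,0,-0.5],"yaw":0,"gripper":4}
    - {"travel":[0,0,-1.5],"yaw":0,"gripper":4}
    - {"travel":[0,0,-3.5],"yaw":0,"gripper":4}
    - {"travel":[0,0,-6],"yaw":0,"gripper":4}
    - {"travel":[0,0,-8.5],"yaw":0,"gripper":4}
    - {"travel":[0,0,-11],"yaw":0,"gripper":4}
    - {"travel":[0,0,-12.7],"yaw":0,"gripper":4}
    - {"travel":[0,0,-12.7],"yaw":0,"gripper":4}

```text
time: 22.75
tool_pos: [0.4541, -0.0849, 0.1631]
tool_rot: [-3.139, 0.006, -2.867]
contact_force: [1.1, -0.1, -0.7]
grip_width: 0.0487
gripper_force: 62.1
```

Emit:
send_rows:
  plan:
    - {"travel":[-1.3,1.2,0],"yaw":-1,"gripper":4}
    - {"travel":[-4,3.8,0],"yaw":-2,"gripper":4}
    - {"travel":[-7.5,7.2,0],"yaw":-3,"gripper":4}
    - {"travel":[-11,10.5,0],"yaw":-4,"gripper":4}
    - {"travel":[-14.5,13.9,0],"yaw":-6,"gripper":4}
    - {"travel":[-18,17.2,0],"yaw":-7,"gripper":4}
    - {"travel":[-21.5,20.6,0],"yaw":-8,"gripper":4}
    - {"travel":[-24.8,23.8,0],"yaw":-9,"gripper":4}
    - {"travel":[-26.2,25.1,0],"yaw":-10,"gripper":4}
    - {"travel":[-26.2,25.1,0],"yaw":-10,"gripper":4}

```text
time: 23.75
tool_pos: [0.6371, 0.2306, 0.1583]
tool_rot: [3.141, -0.001, -2.689]
contact_force: [0.3, 0.7, -0.3]
grip_width: 0.0489
gripper_force: 62.2
```

Emit:
send_rows:
  plan:
    - {"travel":[0,0,0],"yaw":0,"gripper":4}
    - {"travel":[0,0,1.2],"yaw":0,"gripper":4}
    - {"travel":[0,0,3.5],"yaw":0,"gripper":4}
    - {"travel":[0,0,5.8],"yaw":0,"gripper":4}
    - {"travel":[0,0,7.2],"yaw":0,"gripper":4}
    - {"travel":[0,0,7.8],"yaw":0,"gripper":4}
    - {"travel":[0,0,8.1],"yaw":0,"gripper":4}
    - {"travel":[0,0,8.3],"yaw":0,"gripper":4}
    - {"travel":[0,0,8.3],"yaw":0,"gripper":4}

```text
time: 24.65
tool_pos: [0.6372, 0.2282, 0.078]
tool_rot: [-3.141, 0.001, -2.692]
contact_force: [-0.2, -1.0, -1.1]
grip_width: 0.0484
gripper_force: 62.2
```

Contact expected at about 0.0766.

Emit:
send_rows:
  plan:
    - {"travel":[0,0,0.1],"yaw":0,"gripper":4}
    - {"travel":[0,0,0.2],"yaw":0,"gripper":4}
    - {"travel":[0,0,0.2],"yaw":0,"gripper":4}

```text
time: 24.95
tool_pos: [0.6372, 0.2284, 0.0766]
tool_rot: [-3.141, 0.002, -2.692]
contact_force: [-1.7, -0.0, 4.1]
grip_width: 0.0487
gripper_force: 62.7
```

Emit:
send_rows:
  plan:
    - {"travel":[0,0,0],"yaw":0,"gripper":6.5}
    - {"travel":[0,0,0],"yaw":0,"gripper":8.5}
    - {"travel":[0,0,0],"yaw":0,"gripper":8.5}
    - {"travel":[0,0,-0.5],"yaw":0,"gripper":8.5}
    - {"travel":[0,0,-2],"yaw":0,"gripper":8.5}
    - {"travel":[0,0,-5],"yaw":0,"gripper":8.5}
    - {"travel":[0,0,-7.5],"yaw":0,"gripper":8.5}
    - {"travel":[0,0,-7.5],"yaw":0,"gripper":8.5}

```text
time: 25.75
tool_pos: [0.6393, 0.229, 0.156]
tool_rot: [-3.14, 0.01, -2.692]
contact_force: [-0.1, 0.0, 0.3]
grip_width: 0.085
gripper_force: 0.0
```

Emit:
send_rows:
  plan:
    - {"travel":[1.2,0.8,0],"yaw":0,"gripper":8.5}
    - {"travel":[4,2.6,0.1],"yaw":0,"gripper":8.5}
    - {"travel":[7,4.6,0.4],"yaw":0,"gripper":8.5}
    - {"travel":[10,6.5,0.6],"yaw":1,"gripper":8.5}
    - {"travel":[13,8.5,0.8],"yaw":1,"gripper":8.5}
    - {"travel":[15.5,10.1,1],"yaw":1,"gripper":8.5}
    - {"travel":[16.6,10.8,1],"yaw":1,"gripper":8.5}
    - {"travel":[16.6,10.8,1],"yaw":1,"gripper":8.5}
    - {"travel":[16.6,10.8,1],"yaw":1,"gripper":8.5}

```text
time: 26.65
tool_pos: [0.4417, 0.2537, 0.1408]
tool_rot: [-3.141, 0.002, -2.709]
contact_force: [0.5, -0.6, 0.2]
grip_width: 0.0849
gripper_force: 0.0
```

Emit:
send_rows:
  plan:
    - {"travel":[0,0,2],"yaw":0,"gripper":8.5}
    - {"travel":[0,0,5],"yaw":0,"gripper":8.5}
    - {"travel":[0,0,8],"yaw":0,"gripper":8.5}
    - {"travel":[0,0,10],"yaw":0,"gripper":8.5}
    - {"travel":[0,0,10.7],"yaw":0,"gripper":8.5}
    - {"travel":[0,0,10.7],"yaw":0,"gripper":8.5}
    - {"travel":[0,0,10.7],"yaw":0,"gripper":4}
    - {"travel":[0,0,10.7],"yaw":0,"gripper":4}
    - {"travel":[0,0,10.7],"yaw":0,"gripper":4}
    - {"travel":[0,0,10.7],"yaw":0,"gripper":4}

```text
time: 27.65
tool_pos: [0.4413, 0.2538, 0.0347]
tool_rot: [3.141, 0.003, -2.71]
contact_force: [0.4, -1.6, 6.3]
grip_width: 0.0486
gripper_force: 63.2
```

Emit:
send_rows:
  plan:
    - {"travel":[0,0,-0.5],"yaw":0,"gripper":4}
    - {"travel":[0,0,-1.5],"yaw":0,"gripper":4}
    - {"travel":[0,0,-3.5],"yaw":0,"gripper":4}
    - {"travel":[0,0,-6],"yaw":0,"gripper":4}
    - {"travel":[0,0,-8.5],"yaw":0,"gripper":4}
    - {"travel":[0,0,-11],"yaw":0,"gripper":4}
    - {"travel":[0,0,-13.5],"yaw":0,"gripper":4}
    - {"travel":[0,0,-15.7],"yaw":0,"gripper":4}
    - {"travel":[0,0,-15.7],"yaw":0,"gripper":4}

```text
time: 28.55
tool_pos: [0.4417, 0.2541, 0.1938]
tool_rot: [3.141, 0.007, -2.71]
contact_force: [-0.5, 0.5, -0.4]
grip_width: 0.0485
gripper_force: 62.4
```

Emit:
send_rows:
  plan:
    - {"travel":[-1.2,-0.8,0],"yaw":0,"gripper":4}
    - {"travel":[-4,-2.5,0],"yaw":0,"gripper":4}
    - {"travel":[-7,-4.4,0],"yaw":0,"gripper":4}
    - {"travel":[-10,-6.3,0],"yaw":-1,"gripper":4}
    - {"travel":[-13,-8.1,0],"yaw":-1,"gripper":4}
    - {"travel":[-15.6,-9.8,0],"yaw":-1,"gripper":4}
    - {"travel":[-16.8,-10.5,0],"yaw":-1,"gripper":4}
    - {"travel":[-16.8,-10.5,0],"yaw":-1,"gripper":4}
    - {"travel":[-16.8,-10.5,0],"yaw":-1,"gripper":4}

```text
time: 29.45
tool_pos: [0.6362, 0.2277, 0.1883]
tool_rot: [3.141, -0.004, -2.693]
contact_force: [0.6, 0.2, -0.3]
grip_width: 0.0485
gripper_force: 62.4
```

Emit:
send_rows:
  plan:
    - {"travel":[0,0,0],"yaw":0,"gripper":4}
    - {"travel":[0,0,1.2],"yaw":0,"gripper":4}
    - {"travel":[0,0,3.5],"yaw":0,"gripper":4}
    - {"travel":[0,0,5.8],"yaw":0,"gripper":4}
    - {"travel":[0,0,7.2],"yaw":0,"gripper":4}
    - {"travel":[0,0,7.8],"yaw":0,"gripper":4}
    - {"travel":[0,0,8.1],"yaw":0,"gripper":4}
    - {"travel":[0,0,8.3],"yaw":0,"gripper":4}
    - {"travel":[0,0,8.3],"yaw":0,"gripper":4}

```text
time: 30.35
tool_pos: [0.6372, 0.2284, 0.108]
tool_rot: [-3.142, 0.001, -2.692]
contact_force: [0.8, 0.4, -0.5]
grip_width: 0.0487
gripper_force: 62.4
```

Emit:
send_rows:
  plan:
    - {"travel":[0,0,0.1],"yaw":0,"gripper":4}
    - {"travel":[0,0,0.2],"yaw":0,"gripper":4}
    - {"travel":[0,0,0.2],"yaw":0,"gripper":4}

```text
time: 30.65
tool_pos: [0.6373, 0.2284, 0.1067]
tool_rot: [-3.142, 0.002, -2.692]
contact_force: [-1.2, -0.5, 6.1]
grip_width: 0.0483
gripper_force: 62.9
```

Emit:
send_rows:
  plan:
    - {"travel":[0,0,0],"yaw":0,"gripper":6.5}
    - {"travel":[0,0,0],"yaw":0,"gripper":8.5}
    - {"travel":[0,0,0],"yaw":0,"gripper":8.5}
    - {"travel":[0,0,-0.5],"yaw":0,"gripper":8.5}
    - {"travel":[0,0,-2],"yaw":0,"gripper":8.5}
    - {"travel":[0,0,-5],"yaw":0,"gripper":8.5}
    - {"travel":[0,0,-9],"yaw":0,"gripper":8.5}
    - {"travel":[0,0,-10],"yaw":0,"gripper":8.5}
    - {"travel":[0,0,-10],"yaw":0,"gripper":8.5}

```text
time: 31.55
tool_pos: [0.6378, 0.2286, 0.2079]
tool_rot: [-3.141, 0.005, -2.692]
contact_force: [0.1, 0.2, -0.5]
grip_width: 0.085
gripper_force: 0.0
```

Emit:
send_rows:
  plan:
    - {"travel":[2,0,0],"yaw":0,"gripper":8.5}
    - {"travel":[5,0,0],"yaw":0,"gripper":8.5}
    - {"travel":[9,0,0],"yaw":0,"gripper":8.5}
    - {"travel":[13,0,0],"yaw":0,"gripper":8.5}
    - {"travel":[17,0,0],"yaw":0,"gripper":8.5}
    - {"travel":[20,0,0],"yaw":0,"gripper":8.5}
    - {"travel":[20,0,0],"yaw":0,"gripper":8.5}
    - {"travel":[20,0,0],"yaw":0,"gripper":8.5}

```text
time: 32.35
tool_pos: [0.456, 0.1411, 0.2044]
tool_rot: [3.141, -0.001, -2.693]
contact_force: [0.1, -0.3, -0.3]
grip_width: 0.085
gripper_force: 0.0
```

```bash
python3 - <<'E'
from station import robot
from h import *
c=robot.camera("top"); P=cloud(c); z=P[...,2]-.001
for n,u,v,h in(("display",235,224,.102),("radio",402,240,.072)):
    m=window(u,v,40)&(z>h-.008)&(z<h+.013); print(n,*[np.round(x,3) for x in rect(m,c,h)])
s=robot.camera("scene"); cv2.imwrite("pics/s3.png",s["color"][:,:,::-1])
E
```

```text
display [0.636 0.227] [0.636 0.227] [71.637 49.95 ] 25.431 25.007
radio [ 0.609 -0.228] [ 0.61  -0.228] [70.603 51.737] 26.634 24.907
```

View pics/s3.png

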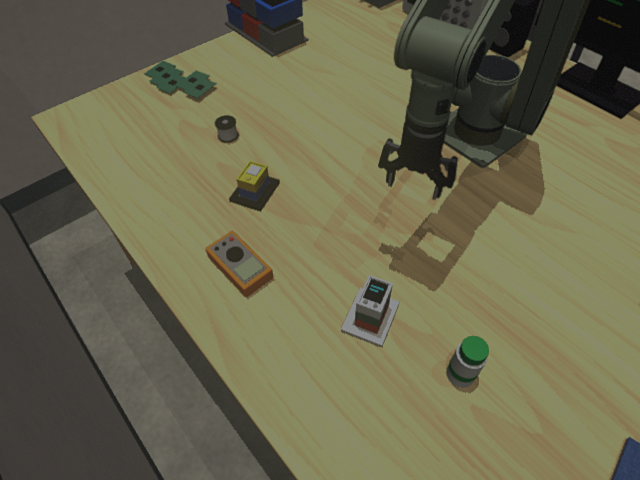

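Both towers stand straight and centred: white at about (372,310), black at (254,185). The three bystanders look unmoved and the arm is clear.

```bash
python3 -c "
from station import robot
print(robot.hand_in())"
```

```text
the job is handed in; nothing more can be done
None
```

Both towers are built in the stated order. The top modules measured within about 2 mm of the dock centres and square to them, the bystanders look unmoved, and I handed the job in at about 32 s; no verdict came back.

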